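# Pack the radio and the padlock into the site-round case

## Task

Pack the site-round case for the next walk: put the two-way radio and the laminated padlock, face up, each into the cutout of its own shape in the case's rigid insert, and press them down past the sprung ribs until both lie fully home and level on the floors of their cutouts. Press firmly but do not force anything, leave the torch in its cutout, and do not push the other things on the counter about.

Things in the scene. Friction and masses are not known exactly. Their poses are not given: they have to be found in the camera images.
- case: Dark hard case, open and fixed, 236 x 300 mm, rim 55 mm high; its lid, 34 mm high, lies flat on the +x side. Origin: centre of its underside; x to the hinges (away from the robot), y left, z up. Its rigid insert has three cutouts side by side, long sides along x: radio (+y), padlock (middle), torch (-y). No room for fingers beside the things in them.
- insert_top (a point): Middle of the insert's flat top face, 50 mm above the counter. Radio and padlock pockets have a 2.5 mm wide 45 degree lead-in round the mouth, 1.2 mm play on each long side, 2 mm at each end. Low in their long walls sit sprung ribs, two pairs each: a thing let in stops on the ribs 6 to 9 mm above the floor, must be pressed past them, and is then gripped by them.
- radio_seat (a point): Floor of the radio's cutout, 28 mm below the insert's top, where the radio's origin goes; axes as the case's. Body pocket 114 x 58.4 mm; on its +x side room for the knob and a 24 mm wide antenna channel at y = +14 mm. Rib pairs at x = +38 and -38 mm: 10 to 20 N pressed over a pair gets that end down; do both ends.
- padlock_seat (a point): Floor of the padlock's cutout, 22 mm below the insert's top, where the padlock's origin goes; axes as the case's. Body pocket 68 x 56.4 mm, on its -x side (towards the robot) the shackle recess, 48 mm wide. Rib pairs at x = +20 and -20 mm: 10 to 20 N pressed over a pair gets that end down; do both ends.
- radio: Black two-way radio on its back, body 110 x 56 x 36 mm (x, y, z), 0.2 to 0.35 kg. Origin: centre of the body's underside; z up out of its face (screen, keys). At the +x end, pointing away from the robot, an antenna 14 mm thick, 58 mm long at y = +14 mm and a short knob at y = -13 mm. Face 8 mm above the insert's top when home, 14 to 17 mm on the ribs.
- padlock: Large steel laminated padlock lying flat, body 64 x 54 x 30 mm (x, y, z), 0.3 to 0.5 kg; closed U shackle of 10 mm bar, 44 mm wide, reaches 42 mm out of the -x end, towards the robot. Origin: centre of the body's underside; z up. Top 8 mm above the insert's top when home, 14 to 17 mm on the ribs.
- torch: Aluminium torch, 144 mm long, head 40 mm and barrel 28 mm thick, in the case's third cutout, standing up to 10 mm above the insert. Not to be moved. Origin: under its middle, level with its lowest line; x to the head.
- disc_lock: Round steel disc lock, 70 mm across, 26 mm high, a bystander. Origin: centre of its underside.
- tape_roll: Roll of brown packing tape lying flat, 104 mm across, 48 mm high, a bystander. Origin: centre of its underside.
- stapler: Black stapler, 150 mm long, 34 mm wide, 60 mm high, a bystander. Origin: centre of its underside; x along it.
- mouse: Black computer mouse on a rubber pad, 110 x 60 x 33 mm, a bystander. Origin: centre of its underside.
- calculator: Grey desk calculator, 160 x 85 x 20 mm, a bystander. Origin: centre of its underside; x along it.
- mug: White mug, 82 mm across, 95 mm high, handle at its +y side, a bystander. Origin: centre of its underside.
Things that resemble listed ones, but are neither listed nor needed, are in the scene too. Leave any purple or red look-alike of the padlock alone.

How it is judged (in metres and radians):
At the end, for the whole second after the job is handed in: Radio and padlock each lie face up at rest on the floor of their own cutout: origin within 2 mm in height and 4 mm sideways of radio_seat or padlock_seat, tilted less than 0.05 rad and turned less than 0.06 rad from it (horizontal distance between radio and radio_seat below 0.004 m and z of radio in the frame of radio_seat between -0.002 and 0.002 m and angle between each of radio, padlock's own z axis and vertical below 0.05 rad and angle between the x axis of radio and the x axis of radio_seat, either way round below 0.06 rad and linear speed of each of radio, padlock below 0.01 m/s and horizontal distance between padlock and padlock_seat below 0.004 m and z of padlock in the frame of padlock_seat between -0.002 and 0.002 m and angle between the x axis of padlock and the x axis of padlock_seat, either way round below 0.06 rad); the robot touches nothing.
It fails at once if the torch is shifted 8 mm or more in its cutout (distance of torch from where it was at the start of the episode above 0.008 m).
It fails at once if another thing on the counter is pushed 20 mm or more (distance of any of disc_lock, tape_roll, stapler, mouse, calculator, mug from where it was at the start of the episode above 0.02 m).
It fails at once if the radio or the padlock is forced against the case with 130 N or more (contact force between any of radio, padlock and case above 130 N).
It also fails if it takes over 72 s, if anything falls off the work surface, if the arm or the gripper's body presses on something with over 40 N, if the wrist force passes 120 N, or if a joint passes its speed limit or range.

## Robot

A 6-joint arm with a two-finger parallel gripper is mounted at the origin on the work surface. World frame = base frame: x ahead of the robot, y to its left, z up, the work surface at z = 0. Lengths are in m, angles in degrees, forces in N, time in s.
With the tool pointing down it reaches from about 0.35 to 0.925 m from the base axis. Payload 6.4 kg.
Tool frame: the origin (TCP) lies between the finger pads; the fingertips stand 25 mm ahead of it and the grasp point (between the pads) lies 6 mm ahead of it (robot.tip_reach is the distance from the TCP to the fingertips, in m); z points along the fingers, y is the line along which they close (so a half turn about z gives the same grasp; the last joint's range is limited). The gripper opens to 94 mm and grips with 3 to 60 N. Pads are 16 mm wide; open, the fingers measure 119 mm over their backs; the gripper's body (75 mm by 177 mm) begins 78 mm behind the grasp point.
Start: joints at [59.868, 14.043, 89.255, -0, 76.702, -9.975], TCP at [0.224, 0.61, 0.23] pointing down, gripper open.
Joint ranges: [-179.41, 179.41], [-58.25, 129.5], [7.25, 145.43], [-54.29, 234.29], [11.92, 165.04], [-157.13, 157.13]. Speed limits (degrees/s): [147.25, 147.25, 180, 180, 180, 180].

## Interface

Orientations are given as [roll, pitch, yaw] about the fixed x, y, z axes, in that order (R = Rz(yaw) Ry(pitch) Rx(roll)).
In Python, from plant import robot, fingers, readout, imaging, job gives the robot as it stands. Calls block until the motion is done:
- robot.goto(position, orientation): joint-space move of the TCP to a pose.
- robot.line_to(position, attitude=None, v=0.15, stop_force=None): straight line of the TCP; attitude=None keeps the orientation; v is the mean speed in m/s. With stop_force (N) it stops when the force on the tool has changed by that much, and returns True; else False.
- robot.move_joints(angles): joint-space move.
- fingers.gripper_to(opening): finger opening in m; the grip force is fixed at half the most; returns when the fingers have stopped.
- robot.hold(seconds).
- robot.solve_ik(position, orientation): joint angles nearest the present ones, or None.
- readout.sense(): the state.
- imaging.capture(name): name is "scene" or "top" or "wrist"; returns a dict with "img" (400x640x3 uint8, red, green, blue), "K" (3x3 intrinsics, pixels), "rvec" (rotation vector, rad) and "tvec" (3), from world to camera coordinates, as OpenCV has them; the wrist camera has in their place "tool_from_camera" (4x4, takes a point from camera to tool coordinates, whose origin is the TCP and whose axes are the flange's). Camera axes: x right, y down, z forward; pixel columns grow to the right and rows downward; lengths in m; the calibration is good to about 2 mm. A picture is of the moment at which its call begins: read the wrist's pose just before it. There is no depth.
A pose or a line that the arm cannot do raises robot.Unreachable and nothing moves.
- job.close_job(): hands the job in; it is judged then, once.
The state is a dict: "t": time; "q": joint angles; "joint_vel": joint speeds; "joint_efforts": joint torques, N m; "eef_pos": TCP position; "eef_rot": TCP orientation; "ft_force": force on the tool from outside, world axes, zero at the start; "ft_torque": the same for the moment, N m; "width": finger opening in m; "gripper_force": force on a finger pad.
Only numpy, scipy, OpenCV 4.12 (cv2) and the standard library are available. Lean on these libraries where they do the work, as an engineer would, in place of code of your own. Each camera call takes 0.05 s, during which the arm holds its last target. There are 200 camera calls.

## Working session

There is one attempt and no reset: what is moved stays moved. The work goes in short steps, each a Python script; the robot and the scene stay as the last script left them, time stands still between calls to the robot, and variables do not carry over. Pictures are saved under pics/ and viewed, at most 10 in all, crops included, and the job is handed in when it is done.

```bash
ls; mkdir -p pics
cat > h.py <<'E'
import numpy as np, cv2
from plant import robot, fingers, readout, imaging, job
def cap(n,f=None):
    c=imaging.capture(n)
    if f: cv2.imwrite('pics/'+f,cv2.cvtColor(c['img'],cv2.COLOR_RGB2BGR))
    return c
def ray(c,uv,z):
    R=cv2.Rodrigues(np.array(c['rvec'],float))[0]; t=np.array(c['tvec'],float).ravel()
    o=-R.T@t
    uv=np.atleast_2d(np.array(uv,float))
    d=np.c_[uv,np.ones(len(uv))]@np.linalg.inv(c['K']).T@R
    return o+d*((z-o[2])/d[:,2])[:,None]
E
python3 - <<'E'
from h import *
import pickle
a=cap('top','top1.png');b=cap('scene','scene1.png')
pickle.dump((a,b),open('c.pkl','wb'))
for c in(a,b):
    R=cv2.Rodrigues(np.array(c['rvec'],float))[0];print(-R.T@np.array(c['tvec']).ravel(),c['K'])
s=readout.sense();print(s['t'],s['eef_rot'],s['width'],robot.tip_reach)
E
```

```text
pics
[ 0.32058854 -0.01725069  1.16750564] [[363.436797     0.         316.37207493]
 [  0.         363.436797   193.73240854]
 [  0.           0.           1.        ]]
[1.65051885 0.33943873 1.10674226] [[452.91240092   0.         318.84227458]
 [  0.         452.91240092 207.70936082]
 [  0.           0.           1.        ]]
0.1 [-1.79902369e+02 -1.70194332e-02  1.59845913e+02] 0.09403820825062602 0.025
```

View pics/top1.png

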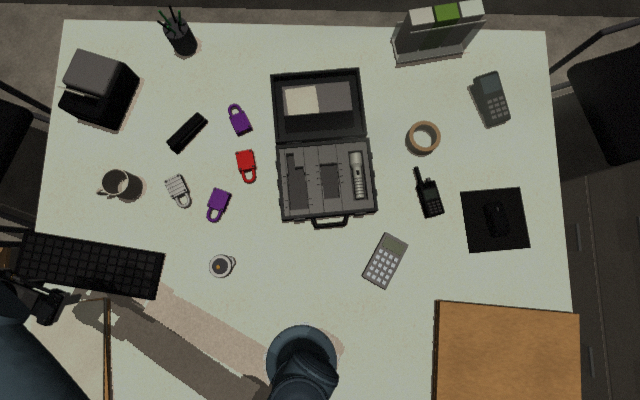

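View pics/scene1.png

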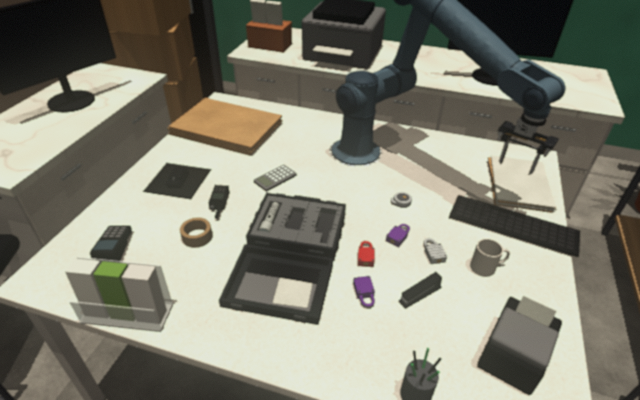

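The top view shows the grey padlock at (178,190) with its shackle toward the bottom of the image. The radio is at (429,197) with its antenna at (417,170), and the case insert is around (326,180). Next I'll take close views with the wrist camera.

```bash
cat >> h.py <<'E'
from scipy.spatial.transform import Rotation as Ro
def wcap(f=None):
    s=readout.sense(); c=cap('wrist',f)
    T=np.eye(4);T[:3,:3]=Ro.from_euler('xyz',s['eef_rot'],degrees=True).as_matrix();T[:3,3]=s['eef_pos']
    M=np.linalg.inv(T@np.array(c['tool_from_camera']))
    c['rvec']=cv2.Rodrigues(M[:3,:3])[0];c['tvec']=M[:3,3]
    return c
E
python3 - <<'E'
from h import *
import pickle
a,b=pickle.load(open('c.pkl','rb'))
P=ray(a,[(178,188)],.03)[0];C=ray(a,[(326,181)],.05)[0];Rd=ray(a,[(429,195)],.036)[0]
print(P,C,Rd)
out={}
for n,p,h in(('pad',P,.25),('case',C,.36),('rad',Rd,.25)):
    robot.goto([p[0]-.03,p[1],h],[180,0,180]); out[n]=wcap(n+'.png')
    s=readout.sense();print(n,s['t'],s['q'],np.linalg.inv(cv2.Rodrigues(out[n]['rvec'])[0])@-out[n]['tvec'])
print(out['pad']['tool_from_camera'],out['pad']['K'])
pickle.dump(out,open('w.pkl','wb'))
E
```

```text
[0.52136413 0.39738301 0.03      ] [ 0.54740508 -0.06885651  0.05      ] [ 0.51021435 -0.39723533  0.036     ]
pad 1.4417 [ 2.87938946e+01  1.07813410e+01  9.10061693e+01  1.24861844e-02
  7.82285795e+01 -6.12781590e+01] [0.40958837 0.39763327 0.40432181]
case 3.2417 [-1.99524509e+01 -7.93301163e+00  9.87772810e+01  8.21822515e-03
  8.91882858e+01 -1.10030737e+02] [ 0.43634076 -0.06853421  0.51415531]
rad 4.6 [-4.98930698e+01  9.54783839e+00  9.22996830e+01  1.50493937e-02
  7.80795285e+01 -1.39995191e+02] [ 0.39961079 -0.39675949  0.40510132]
[[ 7.78165782e-04 -9.61006764e-01 -2.76523768e-01  8.12254589e-02]
 [ 9.99999451e-01  9.41770017e-04 -4.58846640e-04 -2.82918499e-04]
 [ 7.01376518e-04 -2.76523259e-01  9.61006969e-01 -1.54429919e-01]
 [ 0.00000000e+00  0.00000000e+00  0.00000000e+00  1.00000000e+00]] [[292.96368958   0.         319.66688393]
 [  0.         292.96368958 194.93931655]
 [  0.           0.           1.        ]]
```

View pics/pad.png

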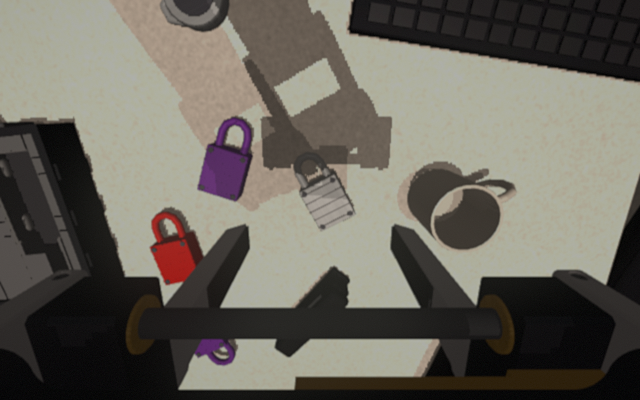

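View pics/case.png

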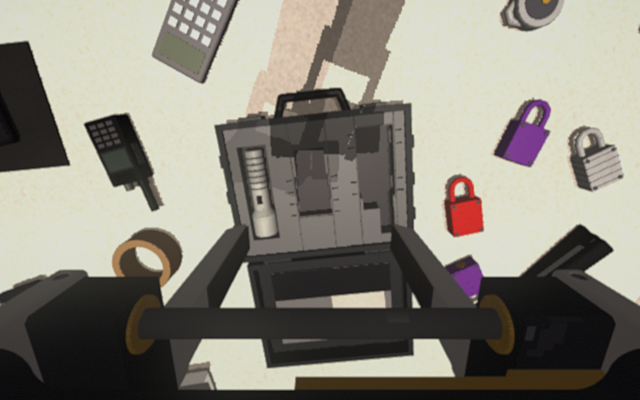

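View pics/rad.png

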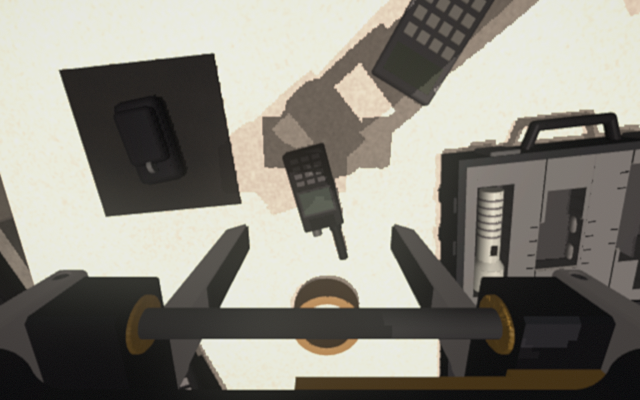

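Padlock view: grey padlock at (327,195), shackle up toward the robot. Case view: padlock pocket around (313,182), radio pocket to its right at (370,170), torch at (260,190). Radio view: body from (305,150) to (321,218), antenna at (342,245). I'll take closer views now to get accurate edges.

```bash
cat > m.py <<'E'
from h import *
import pickle
out={}
for n,p in(('rad',[.455,-.397,.20]),('case',[.487,-.045,.22]),('pad',[.47,.397,.20])):
    robot.goto(p,[180,0,180]); robot.hold(.2); out[n]=wcap()
    s=readout.sense();print(n,s['t'],s['eef_pos'],s['eef_rot'])
pickle.dump(out,open('w2.pkl','wb'))
I={k:cv2.cvtColor(c['img'],cv2.COLOR_RGB2BGR) for k,c in out.items()}
for k in I: cv2.imwrite(f'pics/{k}2.png',I[k])
g=lambda im:np.clip(255*(im/255.)**.5,0,255).astype(np.uint8)
cr=lambda k,x,y,w,h,s:cv2.resize(g(I[k][y:y+h,x:x+w]),None,fx=s,fy=s,interpolation=cv2.INTER_CUBIC)
top=cr('case',160,20,320,200,2.5)
a=cr('rad',240,80,160,150,2.5);b=cr('pad',240,80,160,150,2.5)
cv2.imwrite('pics/mont.png',np.vstack([top[:300+200],np.zeros((0,800,3),np.uint8)]))
cv2.imwrite('pics/mont2.png',np.hstack([a,b]))
E
python3 m.py
```

```text
rad 5.1833 [ 0.4562455  -0.39770385  0.20214055] [-1.79843869e+02  1.28683180e-01 -1.79961275e+02]
case 6.7667 [ 0.48709182 -0.04573082  0.21990242] [ 1.79999009e+02 -1.44188547e-02  1.79925228e+02]
pad 8.6417 [0.47048264 0.39633495 0.20013384] [1.79996118e+02 1.10358283e-02 1.79927460e+02]
```

View pics/mont.png

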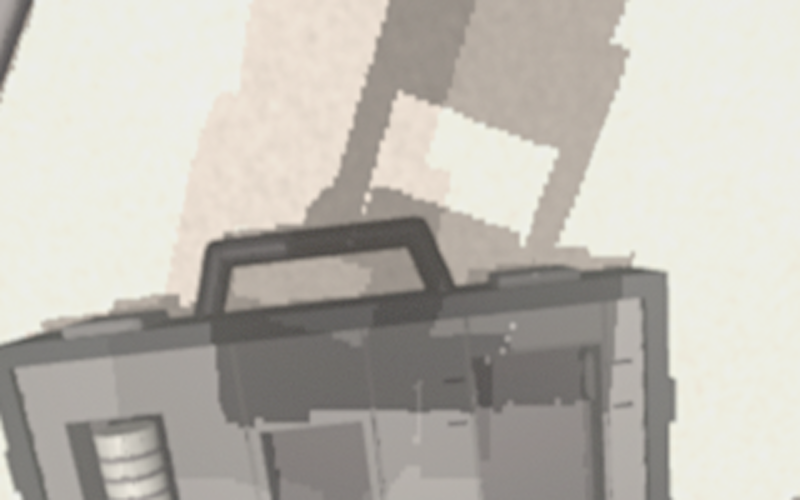

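View pics/mont2.png

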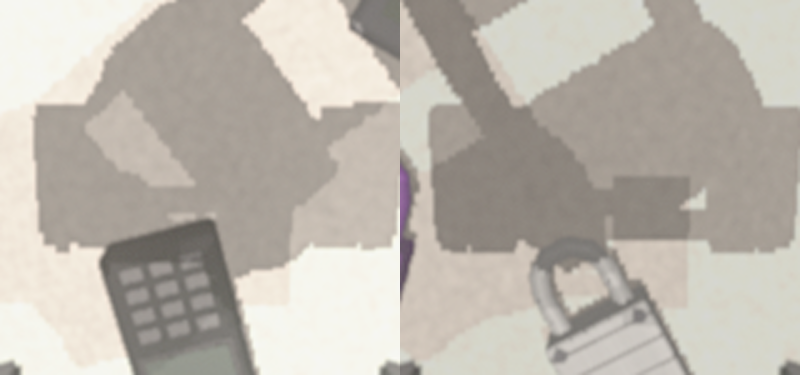

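The closer radio and padlock views are useful. The case view is framed too low, because up in the image is -x. I'll take one reframed case picture and read all the corners from a single montage.

```bash
cat > m2.py <<'E'
from h import *
import pickle
out=pickle.load(open('w2.pkl','rb'))
robot.goto([.585,-.035,.22],[180,0,180]); robot.hold(.2); out['case']=wcap('case3.png')
pickle.dump(out,open('w2.pkl','wb'))
I={k:cv2.cvtColor(c['img'],cv2.COLOR_RGB2BGR) for k,c in out.items()}
g=lambda im:np.clip(255*(im/255.)**.5,0,255).astype(np.uint8)
cr=lambda k,x,y,w,h,s:cv2.resize(g(I[k][y:y+h,x:x+w]),None,fx=s,fy=s,interpolation=cv2.INTER_LINEAR)
a=cr('pad',285,190,115,100,3);b=cr('rad',270,160,115,100*1,3)
b=cr('rad',265,160,138,120,2.5)
cv2.imwrite('pics/mont3.png',np.hstack([cr('case',245,60,150,200,3),np.vstack([a,b])]))
E
python3 m2.py
```

```text
(no output)
```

View pics/mont3.png

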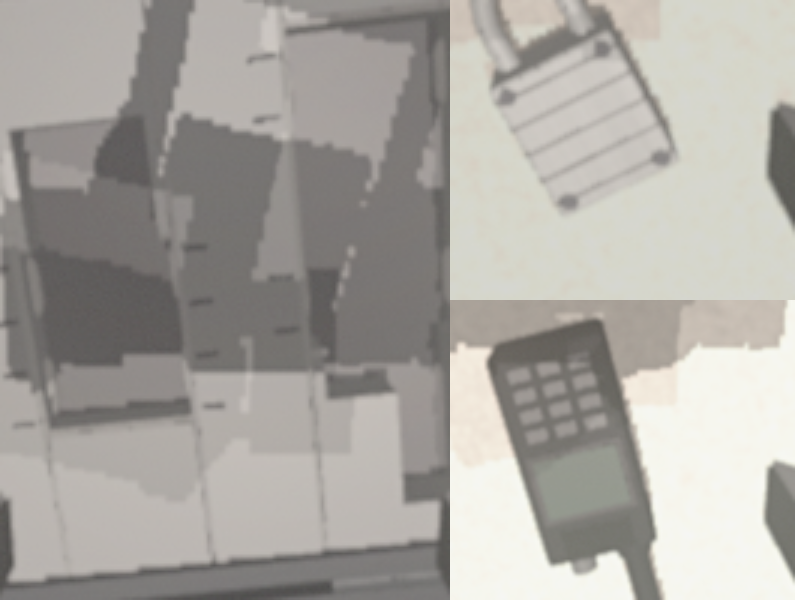

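The montage shows the pocket edges, the rib-block ticks and the seams (crop scale 3). Padlock pocket corners are at (10,130), (143,117), (50,425) and (190,410), and the +y rib ticks run from (197,247) to (213,405). Radio rib ticks are at (262,57), (267,120), (283,277) and (288,330). Padlock top corners are at (492,88), (605,30), (678,157) and (562,214). Radio face corners are at (490,360), (600,322), (655,540) and (552,562). I'll convert all of these by ray casting.

```bash
cat > m3.py <<'E'
from h import *
import pickle
np.set_printoptions(precision=4,suppress=True)
w=pickle.load(open('w2.pkl','rb'))
def pc(x,y): return ((x+.5)/3-.5+245,(y+.5)/3-.5+60)
def pp(x,y): return ((x-450+.5)/3-.5+285,(y+.5)/3-.5+190)
def pr(x,y): return ((x-450+.5)/2.5-.5+265,(y-300+.5)/2.5-.5+160)
C=lambda L,z=.05: ray(w['case'],[pc(*p) for p in L],z)[:,:2]
print('ticksR pad',C([(197,247),(203,300),(207,353),(213,405)]))
print('ticksL pad',C([(0,270),(5,323),(15,375),(22,425)]))
print('ticksR rad',C([(262,57),(267,120),(283,277),(288,330)]))
print('pad top corners L R, bottom L R',C([(10,130),(143,117),(50,428),(190,413)]))
print('seams far end L R radL',C([(70,570),(212,560),(325,550)]))
print('rad -x corner, chan end corners',C([(285,30),(412,42),(327,388),(390,378),(403,500)]))
print('insert +x edge',C([(10,582),(440,542)]))
P=ray(w['pad'],[pp(*p) for p in[(492,88),(605,30),(678,157),(562,214)]],.03);print('pad',P,P.mean(0),[np.linalg.norm(P[i]-P[i-1]) for i in range(4)])
R=ray(w['rad'],[pr(*p) for p in[(490,360),(600,322),(655,540),(552,562)]],.036);print('rad',R,R.mean(0),[np.linalg.norm(R[i]-R[i-1]) for i in range(4)])
E
python3 m3.py
```

```text
ticksR pad [[ 0.5368 -0.0449]
 [ 0.5563 -0.0428]
 [ 0.5764 -0.0414]
 [ 0.5968 -0.0391]]
ticksL pad [[ 0.5453 -0.1174]
 [ 0.5651 -0.1169]
 [ 0.5851 -0.1144]
 [ 0.605  -0.113 ]]
ticksR rad [[ 0.472  -0.022 ]
 [ 0.4926 -0.02  ]
 [ 0.5477 -0.0133]
 [ 0.5675 -0.011 ]]
pad top corners L R, bottom L R [[ 0.4962 -0.1105]
 [ 0.4917 -0.0635]
 [ 0.6062 -0.1022]
 [ 0.6    -0.048 ]]
seams far end L R radL [[ 0.6666 -0.0973]
 [ 0.662  -0.0396]
 [ 0.6575  0.0059]]
rad -x corner, chan end corners [[ 0.4634 -0.0143]
 [ 0.4671  0.0294]
 [ 0.59    0.0044]
 [ 0.586   0.0282]
 [ 0.6358  0.0361]]
insert +x edge [[ 0.672  -0.122 ]
 [ 0.6539  0.052 ]]
pad [[0.5123 0.371  0.03  ]
 [0.4885 0.4151 0.03  ]
 [0.542  0.4453 0.03  ]
 [0.5676 0.3986 0.03  ]] [0.5276 0.4075 0.03  ] [np.float64(0.061741881596625796), np.float64(0.05015361192705437), np.float64(0.06145698558029185), np.float64(0.05322918296597406)]
rad [[ 0.4549 -0.4427  0.036 ]
 [ 0.4374 -0.3932  0.036 ]
 [ 0.5446 -0.3658  0.036 ]
 [ 0.5568 -0.4159  0.036 ]] [ 0.4984 -0.4044  0.036 ] [np.float64(0.10529722458773366), np.float64(0.052520503027868745), np.float64(0.1106644832301713), np.float64(0.051554482302229886)]
```

Tick spacing comes out at exactly 20 mm, so the scale is right. The seats are padlock ≈ (0.571, -0.079) and radio ≈ (0.516, 0.021), both turned about 5.9°. I'll pick the padlock now, gripping only its top 12 mm.

```bash
cat >> h.py <<'E'
np.set_printoptions(precision=4,suppress=True)
CY=5.9
def rot(a): a=np.radians(a); return np.array([[np.cos(a),-np.sin(a)],[np.sin(a),np.cos(a)]])
SEAT={'pad':np.array([.5708,-.0787]),'rad':np.array([.5161,.0211])}
OBJ={'pad':(np.array([.5276,.4075]),28.3,.030,.028,20),'rad':(np.array([.4978,-.4042]),14.5,.036,.022,38)}
GX={'pad':-.004,'rad':.002}   # grasp offset along the thing's x
TIP=.025; D=.012
def st(m):
    s=readout.sense();print(m,'t%.1f'%s['t'],s['eef_pos'],'F',s['ft_force'],'w%.4f'%s['width'],s['gripper_force'])
    return s
def pick(k):
    c,y,h,_,_=OBJ[k]; p=c+rot(y)@[GX[k],0]; z=h-D+TIP
    fingers.gripper_to(.080)
    robot.goto([*p,.16],[180,0,y]); robot.line_to([*p,z],v=.08); st('down')
    fingers.gripper_to(.04); st('grip'); robot.line_to([*p,.17],v=.12); st('lift')
def place(k):
    h,f=OBJ[k][2:4]; p=SEAT[k]+rot(CY)@[GX[k],0]; g=h-D+TIP
    robot.goto([*p,.17],[180,0,CY]); robot.line_to([*p,.05+g+.006],v=.08); st('above')
    r=robot.line_to([*p,f+g+.004],v=.02,stop_force=8); s=st('let in %s'%r)
    print('bottom above floor',s['eef_pos'][2]-g-f); return s
E
python3 - <<'E'
from h import *
pick('pad'); s=place('pad')
wcap('held.png')
E
```

```text
down t15.4 [0.5245 0.4058 0.0437] F [ 0.762  -0.3934  0.1612] w0.0799 0.0
grip t16.0 [0.5241 0.4056 0.0431] F [ 0.3577 -0.8896  1.4123] w0.0538 29.9974724650383
lift t17.2 [0.5234 0.4052 0.1686] F [-0.1722  0.6521 -3.5703] w0.0538 29.99668926000595
above t20.0 [ 0.5674 -0.0793  0.0997] F [-0.794   0.7609 -4.1896] w0.0536 29.996724128723145
let in True t20.9 [ 0.5668 -0.079   0.0794] F [-0.1376  1.2098  4.6632] w0.0537 29.99600350856781
bottom above floor 0.008375989195574179
```

It let in cleanly: the underside stopped 8.4 mm above the floor, which is on the ribs. Next I release it and press each end.

```bash
cat >> h.py <<'E'
def release(k):
    p=readout.sense()['eef_pos']; fingers.gripper_to(.064); robot.line_to([p[0],p[1],.13],v=.12)
    fingers.gripper_to(0.0)
def press(k,signs,F=28,low=.0565):
    for sg in signs:
        p=SEAT[k]+rot(CY)@[sg*OBJ[k][4]*1e-3,0]
        robot.line_to([*p,.10],[180,0,CY],v=.12)
        robot.line_to([*p,.072+TIP],v=.08)
        r=robot.line_to([*p,low+TIP-.002],v=.02,stop_force=F); s=st('press %+d %s'%(sg,r))
        print('  tip z',s['eef_pos'][2]-TIP)
        robot.line_to([*p,.10],v=.1)
E
python3 - <<'E'
from h import *
release('pad'); press('pad',[1,-1])
E
```

```text
press +1 True t24.6 [ 0.592  -0.0765  0.0844] F [-1.6262  0.4005  6.6123] w0.0006 2.8909713444227236
  tip z 0.05935569572504893
press -1 True t26.4 [ 0.5502 -0.0809  0.0832] F [-1.4625  0.36    4.7748] w0.0005 2.48870097391773
  tip z 0.058249562991156405
```

Both ends went down close to the 58 mm home height. I'll repeat each press to confirm, then pick and place the radio.

Run:
```python
from h import *
press('pad',[1,-1],30)
robot.line_to([.55,-.08,.16],v=.15)
pick('rad'); place('rad')
```

```text
press +1 False t28.4 [ 0.5908 -0.0766  0.0831] F [-11.1348   3.0899  23.7908] w0.0003 11.774627496488392
  tip z 0.05806457037803569
press -1 True t30.3 [ 0.5509 -0.0807  0.0833] F [-0.4115  0.5138  4.4186] w0.0005 2.4448518769349903
  tip z 0.05826408363292818
down t35.3 [ 0.5001 -0.4041  0.0497] F [-0.223   0.1336 -0.4116] w0.0801 0.0
grip t35.8 [ 0.4998 -0.4039  0.0492] F [-0.3689 -0.7484  1.2872] w0.0557 29.994884133338928
lift t36.9 [ 0.4992 -0.4032  0.1687] F [-0.5761 -0.4204 -2.3709] w0.0558 29.994729459285736
above t39.4 [0.5186 0.0212 0.1055] F [-0.3102 -0.0964 -1.7364] w0.0560 29.994674026966095
let in True t40.1 [0.5169 0.0213 0.0945] F [-0.503  -0.7597  1.6178] w0.0557 29.99755471944809
bottom above floor 0.023532664626942083
```

The radio stopped with its underside 4.5 mm below the insert top, so it caught on an edge. I'll look with the wrist camera.

Run:
```python
from h import *
s=readout.sense();print(s['eef_pos'],s['eef_rot'],s['ft_force'],s['ft_torque'])
c=wcap('held2.png');t=cap('top','top2.png')
g=lambda im:np.clip(255*(im/255.)**.5,0,255).astype(np.uint8)
I=g(cv2.cvtColor(c['img'],cv2.COLOR_RGB2BGR)); cv2.imwrite('pics/mont4.png',cv2.resize(I[60:340,160:480],None,fx=2.1,fy=2.1))
```

```text
[0.5169 0.0213 0.0945] [-179.9783    0.1985    5.9155] [-0.503  -0.7597  1.6178] [-0.1336  0.295  -0.053 ]
```

View pics/mont4.png

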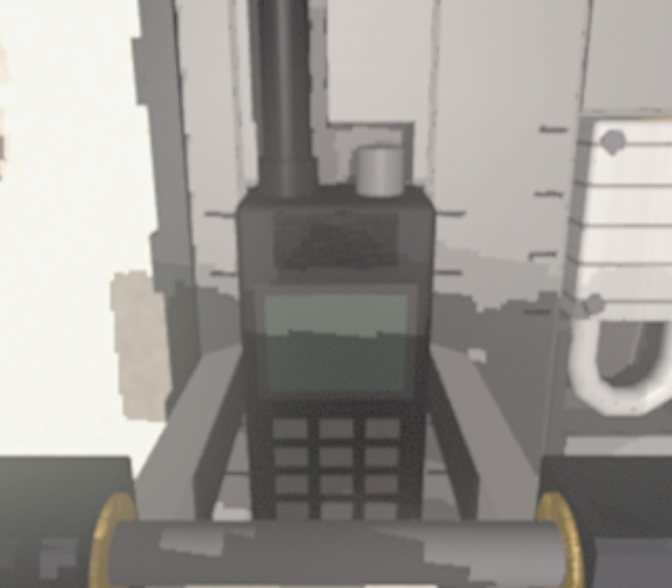

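Padlock is home at the right. The radio is in the mouth with its antenna centred in the channel (286 against 245–327), and its rib ticks are at rows 213 and 272. I'll check the offset by casting rays through the rib ticks and the radio's end edge.

Run:
```python
from h import *
c=wcap()
q=lambda L,z:(ray(c,[((x+.5)/2.1-.5+160,(y+.5)/2.1-.5+60) for x,y in L],z)[:,:2]-SEAT['rad'])@rot(CY)*1000
print('ticks L,R local',q([(220,213),(223,272),(450,213),(447,272),(237,472)],.05))
print('knob room end corners',q([(327,124),(413,124),(413,185)],.05), 'chan edges',q([(250,60),(327,60)],.05))
print('padlock ticks',q([(552,129),(548,194),(543,255),(538,312)],.05))
zf=readout.sense()['eef_pos'][2]-TIP+D; print('face z',zf)
print('radio face +x corners',q([(240,205),(432,205)],zf)); print('antenna edges',q([(264,60),(308,60),(262,180),(316,180)],zf-.018))
P=(ray(c,[((x+.5)/2.1-.5+160,(y+.5)/2.1-.5+60) for x,y in[(578,115)]],.058)[:,:2]-SEAT['pad'])@rot(CY)*1000;print('padlock left +x top corner (exp 32,27)',P)
```

```text
ticks L,R local [[ 47.3528  37.4987]
 [ 27.481   37.5178]
 [ 47.4271 -37.3218]
 [ 27.5529 -37.3672]
 [-48.909   36.1782]]
knob room end corners [[ 75.4195   2.6101]
 [ 75.4474 -24.2752]
 [ 56.4767 -24.9581]] chan edges [[94.2368 25.967 ]
 [94.2618  2.5543]]
padlock ticks [[ 73.9758 -67.8846]
 [ 53.6327 -68.6075]
 [ 33.4219 -68.9123]
 [ 13.4711 -69.1014]]
face z 0.08145353719538624
radio face +x corners [[ 54.8854  25.9787]
 [ 54.9376 -26.3989]]
antenna edges [[93.3447 20.234 ]
 [93.358   7.7615]
 [59.5784 21.895 ]
 [59.5947  5.7619]]
padlock left +x top corner (exp 32,27) [[34.175  32.3702]]
```

The seat estimate agrees in both views to under 0.5 mm, and the radio's yaw and y look right. An end is probably catching in x. I'll lift slightly and retry with small x offsets.

Run:
```python
from h import *
k='rad';h,f=OBJ[k][2:4];g=h-D+TIP
for dx in(0,-.0015,.0015,-.003):
    p=SEAT[k]+rot(CY)@[GX[k]+dx,0]
    robot.line_to([*p,.104],v=.05); a=st('up')
    r=robot.line_to([*p,f+g+.004],v=.02,stop_force=10); s=st('dx %.4f %s'%(dx,r)); print(s['ft_force']-a['ft_force'],s['ft_torque']-a['ft_torque'],'bottom',s['eef_pos'][2]-g-f)
    if s['eef_pos'][2]-g-f<.011: break
```

```text
up t40.6 [0.5182 0.0214 0.1042] F [ 0.1123  0.1629 -2.9579] w0.0559 29.997312426567078
dx 0.0000 True t41.4 [0.5164 0.0213 0.0916] F [-2.4797 -0.9148  1.3595] w0.0555 29.999431371688843
[-2.592  -1.0777  4.3174] [-0.0344  0.0989 -0.0638] bottom 0.020579159065870704
up t41.8 [0.5168 0.0211 0.1044] F [-0.8383 -0.8215 -3.0616] w0.0557 29.99876081943512
dx -0.0015 True t42.7 [0.5155 0.021  0.0867] F [-0.541  -1.3062  3.2472] w0.0559 30.00259906053543
[ 0.2973 -0.4847  6.3088] [-0.1966 -0.0695  0.0883] bottom 0.0156900902489285
up t43.2 [0.5196 0.0215 0.1041] F [-0.0986 -0.668  -2.9586] w0.0558 29.999020099639893
dx 0.0015 True t44.1 [0.5191 0.0213 0.0878] F [-1.2004 -0.3521  4.0756] w0.0557 30.00299245119095
[-1.1018  0.3159  7.0342] [-0.1526 -0.099   0.1028] bottom 0.01679267135585124
up t44.6 [0.515  0.021  0.1041] F [ 0.2369 -0.3317 -3.1518] w0.0554 29.998812675476074
dx -0.0030 True t45.5 [0.5148 0.0208 0.0855] F [-0.0541 -0.7611  2.0659] w0.0563 29.999843537807465
[-0.291  -0.4294  5.2177] [-0.0589 -0.1162 -0.0585] bottom 0.014466375437038777
```

It's now 13.5 mm into the pocket and guided by the walls. I'll release it to settle on the ribs, then press both ends.

Run:
```python
from h import *
fingers.gripper_to(.064); p=readout.sense()['eef_pos']; robot.line_to([p[0],p[1],.12],v=.15)
c=wcap('rel.png'); fingers.gripper_to(0.0)
for sg in(1,-1):
    p=SEAT['rad']+rot(CY)@[sg*.038,0]
    robot.line_to([*p,.107],v=.12)
    r=robot.line_to([*p,.085],v=.03,stop_force=4); s=st('touch %+d %s'%(sg,r)); print(' face z',s['eef_pos'][2]-TIP)
    robot.line_to([*p,.107],v=.12)
g=lambda im:np.clip(255*(im/255.)**.5,0,255).astype(np.uint8)
I=g(cv2.cvtColor(c['img'],cv2.COLOR_RGB2BGR)); cv2.imwrite('pics/mont5.png',cv2.resize(I[0:340,160:480],None,fx=1.75,fy=1.75))
```

```text
touch +1 True t48.4 [0.5537 0.0245 0.0899] F [ 0.0472 -0.6596  0.8471] w0.0006 0.6828709095179875
 face z 0.06493182596477184
touch -1 True t50.1 [0.4781 0.0166 0.0898] F [ 0.3771 -1.2225  0.9532] w0.0004 0.9126179349550512
 face z 0.06484192840611797
```

Both ends are level on the ribs, with the face at z = 64.9 mm (14.9 mm above the insert top). Now I press them in.

Run:
```python
from h import *
press('rad',[-1,1,-1,1],30)
```

```text
press -1 True t51.5 [0.4783 0.017  0.088 ] F [-1.8788  0.7702  4.7252] w0.0003 2.7425004582619295
  tip z 0.06300799659844525
press +1 True t53.5 [0.555  0.0256 0.0865] F [-0.8091  0.776   5.4106] w0.0003 2.839331428514873
  tip z 0.06149843465230446
press -1 True t55.5 [0.4778 0.0184 0.085 ] F [-1.4541  2.0703  4.0471] w0.0003 2.235847795097239
  tip z 0.06002884775404017
press +1 True t57.6 [0.554  0.0261 0.084 ] F [-1.2478  1.2432  5.6777] w0.0002 2.5424643396399915
  tip z 0.05901385984198889
```

Run:
```python
from h import *
press('rad',[-1,1],38)
```

```text
press -1 True t59.7 [0.4782 0.0181 0.0833] F [-2.6449  0.3605  7.2005] w0.0011 3.0776356591377407
  tip z 0.058282944345225914
press +1 False t62.1 [0.554  0.0251 0.0831] F [-12.1047   1.4132  26.0123] w0.0006 13.120615314692259
  tip z 0.058082668929001206
```

Both ends are home at 58.1–58.3 mm. I'll back off and take one last look.

Run:
```python
from h import *
robot.line_to([.50,-.02,.21],v=.2); c=wcap(); st('end')
g=lambda im:np.clip(255*(im/255.)**.5,0,255).astype(np.uint8)
I=g(cv2.cvtColor(c['img'],cv2.COLOR_RGB2BGR)); cv2.imwrite('pics/fin.png',I)
```

```text
end t63.3 [ 0.4994 -0.0195  0.2083] F [-0.9526  0.0551  0.4449] w0.0006 0.0
```

View pics/fin.png

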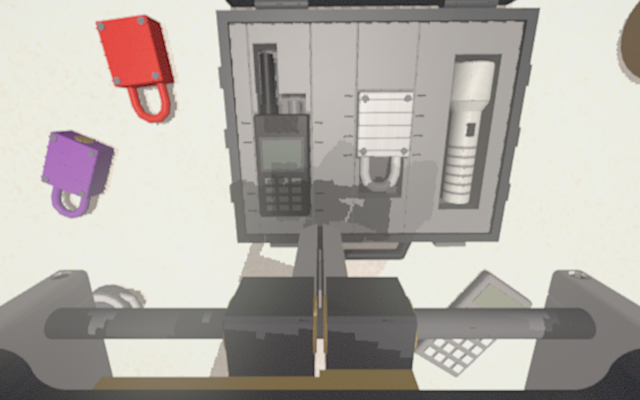

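The radio (283,165), padlock (385,140) and torch (468,130) all lie squarely in their cutouts, and the robot is clear of everything. Handing in.

```bash
python3 -c "
from h import *
print(job.close_job())"
```

```text
the job is handed in; nothing more can be done
None
```

I pressed the radio and padlock fully home in their cutouts (tops 58.1–58.3 mm above the counter, 58 mm expected), left the torch in place, and handed the job in at about 63 s; no verdict came back.

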